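# Photograph the finished wooden toys

## Task

Swing the camera stand's leg out until it catches at its stop, and put every toy that is there on the green mat. Then, with the toys all lying on the mat, press the camera's red shutter button half-way, to its first click only, hold it there for about a second so that the camera focuses, and press it fully down to take the picture. Afterwards put all the toys in the plywood tray and fold the leg right back alongside the stand's base, leaving the other things on the bench where they are; be gentle with the camera, never loading it with more than 40 N.

Things in the scene. Friction and masses are not known exactly. Their poses are not given: they have to be found in the camera images.
- boat_mid (a point): toy boat, pale wood hull 86 x 40 x 24 mm with a small red cabin on top (38 mm high in all); 60 g; this point lies on its centre line 16 mm above its underside. Its x axis runs along its length, y across its width, z up when it stands. May be absent.
- car_mid (a point): toy car, brown wood, 84 long x 34 wide (36 over the wheels) x 43 mm high, paler cab on top; 60 g; this point lies on its centre line 18 mm above its underside. Its x axis runs along its length, y across its width, z up when it stands. May be absent.
- house_mid (a point): toy house, pale wood, 56 long x 38 wide x 30 mm high walls with a blue pitched roof (44 mm high and 42 mm wide in all); 50 g; this point lies on its centre line 18 mm above its underside. Its x axis runs along its length, y across its width, z up when it stands. May be absent.
- whale_mid (a point): toy whale, dark wood, body 60 x 38 x 32 mm with a narrower tail, 86 mm long in all; 70 g; the body's middle is 10 mm to the toy's -x side of this point, which lies on its centre line 16 mm above its underside. Its x axis runs along its length, y across its width, z up when it stands. May be absent.
- mat: green photo mat, fixed, 200 (its x) x 280 (its y) x 3 mm thick; origin at the centre of its underside, on the bench
- tray: open plywood tray, fixed, outside 200 (its x) x 240 (its y) x 40 mm high, walls 6 mm, floor 6 mm thick; origin at the centre of its underside
- camera: black camera with a silver top, fixed on the stand, 55 (its x) x 110 (its y, centred 5 mm to -y) x 62 mm high; origin at the centre of its underside, 86 mm above the bench; the lens, 58 mm wide, sticks out 35 mm to its -x, towards the mat; it has the red shutter button on top. Under it are a column and a steel base plate, 160 x 160 x 18 mm, with the fold-out leg on its +y side
- button_top (a point): centre of the top of the red shutter button, 26 mm in diameter, on the camera's top, 168 mm above the bench when not pressed (it stands 20 mm proud of the camera's top); this point moves down with the button
- first_stage (a joint): first stage of the shutter button, 0 (up) to 0.004 m (down at the first click). It comes down under 1 N rising to 3 N, then stops until about 7 N is reached. Springs back up
- second_stage (a joint): second stage of the same button (adds to the first): 0 up to 0.004 m (fully pressed). It starts to move at about 7 N and is fully down at 10 N, then comes a hard stop. Springs back up
- leg (a joint): angle of the stand's fold-out leg, 0 folded alongside the stand's base, pi/2 = swung out and seated at its stop, square to the base; it turns counter-clockwise from above. It turns with slight friction (about 0.5 N at the post) and stays where it is left; from 1.2 to 1.4 rad it must be pushed over a spring catch (some 3 N more at the post), which then drives it home to 1.57 rad and keeps it there (some 2 to 4 N at the post pulls it out again)
- leg_post (a point): grip height on the upright orange post (18 mm diameter) at the leg's outer end; the post runs from 29 to 74 mm above the bench, this point is on its axis 55 mm above the bench; there is free room for a gripper all round it
- leg_hinge (a point): point on the leg's upright hinge axis at the height of leg_post's point, 105 mm from it; the frame is that of the stand: its x axis is the direction hinge to post at 0 rad, its y axis that direction at pi/2
- jar: amber glass jar, brass lid, 56 mm diameter, 60 mm high; a bystander, loose; origin at its underside
- tin: green tin, 68 mm diameter, 100 mm high; a bystander, loose; origin at its underside
- brush: wooden hand brush lying flat beyond the mat; a bystander, loose; origin at its underside
Things that resemble listed ones, but are neither listed nor needed, are in the scene too. What is shaped like the part that bears whale_mid but pink is not meant. Leave any turquoise look-alike of the part that bears boat_mid alone.

How it is judged:
By the outcome, as a careful person would: the job done as asked, in the order asked, and still so for the second after the job is handed in, with the robot touching nothing.
Of boat, car, house, whale only 2 to 3 are there at a start; the rules pass over those that are not, and their reading is None.
At some moment in a run one of boat, car, house, whale may be knocked a few centimetres aside while the robot is not near it.
Once in a run the grip may slacken for a moment while it holds something.
It also fails if it takes over 210 s, if anything falls off the work surface, if the arm or the gripper's body presses on something with over 40 N, if the wrist force passes 120 N, or if a joint passes its speed limit or range.

## Robot

A 6-joint arm with a two-finger parallel gripper is mounted at the origin on the work surface. World frame = base frame: x ahead of the robot, y to its left, z up, the work surface at z = 0. Lengths are in m, angles in rad, forces in N, time in s.
With the tool pointing down it reaches from about 0.375 to 0.925 m from the base axis. Payload 5.7 kg.
Tool frame: the origin (TCP) lies at the very end of the fingers, on their centre line; the grasp point (between the pads) lies 19 mm behind it (ctrl.grasp_offset is the z of the grasp point in the tool frame, in m); z points along the fingers, y is the line along which they close (so a half turn about z gives the same grasp; the last joint's range is limited). The gripper opens to 85 mm and grips with 20 to 120 N. Pads are 22 mm wide; open, the fingers measure 114 mm over their backs; the gripper's body (76 mm by 85 mm) begins 54 mm behind the grasp point. The pads swing forward as they close: fully open they stand 13 mm farther back than shut.
Start: joints at [-0.115, 0.359, 1.51, -0, 1.272, -0.115], TCP at [0.6, -0, 0.231] pointing down, gripper open.
Joint ranges: [-2.97, 2.97], [-1.01, 2.36], [0.21, 2.38], [-0.96, 4.11], [0.2, 2.71], [-2.98, 2.98]. Speed limits (rad/s): [2.39, 2.39, 3.14, 3.14, 3.14, 3.14].

## Interface

Orientations are given as a unit quaternion [x, y, z, w].
In Python, from workcell import ctrl, imaging, sign_off, nets gives the robot as it stands.
- The arm moves only by the tool arm_command, never from a script. Its argument "motion" is a list of rows, each an object with "dr": the turn, a rotation vector about the world's x, y, z in rad, a list of three; "travel": the shift along the world's x, y, z in mm, a list of three; "fingers": the finger opening in mm, from 0 to 85.4. In form: [{"dr": [rx, ry, rz], "travel": [dx, dy, dz], "fingers": fingers}, ...]. A call has exactly 5 rows; each row shifts and turns the commanded pose from where the row before left it; what a row does not reach is not made up. A row lasts 1/10 s, in which the tool goes at most 50 mm and 8.59 degrees, less where a joint would pass 70% of its speed; a pose out of reach is approached as far as the arm can. A call with a gripper value outside its range is refused whole. The fingers move at their own pace and stop on an object; "grip_force" is the grip in N (left out, the last holds). Time passes only in rows, so rows that do not move let the fingers close, or fill a call up. It gives the time, the measured TCP pose, the force, the opening and the grip force at its end, in the units of the state.
- ctrl.read_state(): the state, without advancing time (a new reading comes with each control period).
- imaging.get_image(name): name is "scene" or "side" or "wrist"; returns a dict with "image" (480x640x3 uint8, red, green, blue), "depth" (480x640 float32, m along the optical axis (not along the pixel's ray), 0 where there is no reading), "K" (3x3 intrinsics, pixels), "k1" (the pictures are not rectified: a ray, as slopes to the right and down, at radius r is drawn at 1 + k1 r^2 times it, then the intrinsics apply), "world_from_camera" (4x4, takes a point from camera to world coordinates). Camera axes: x right, y up, looking along -z (the intrinsics and any distortion apply to the point x, -y, -z); pixel columns grow to the right and rows downward; lengths in m; the calibration is good to about 2 mm. A picture is of the moment at which its call begins.
- sign_off(): hands the job in; it is judged then, once.
Trained networks look in a picture, given as the dict that the camera call returned (one of the last four; its "shot" number tells which), for a name from the list of things; names that differ only in an ending like _2 or _b are one class to them, and where a whole thing is asked for, a point or a joint stands for the part that bears it (a point fixed in the world has none). Each returns a list of dicts, best first, with "conf" (0 to 1); they miss things now and then, are a little off and sometimes report something else, mostly with a low value. They report only what shows in the picture. A call takes as long as a camera call. They do not tell look-alikes from the thing itself.
- nets.look_for(picture, thing): "pixel" ([column, row] in pixels, amid what is visible of it).
- nets.regions_of(picture, thing): "pixels" (480x640 bool, what is visible of it) and "pixel" ([column, row] in pixels, amid what is visible of it).
The state is a dict: "t": time; "qpos": joint angles; "joint_vel": joint speeds; "tau": joint torques, N m; "tcp_pos": TCP position; "tool_rot": TCP orientation; "force": force on the tool from outside, world axes, zero at the start; "moment": the same for the moment, N m; "opening": opening from 0.0 (shut) to 1.0 (fully open); "finger_force": force on a finger pad.
Only numpy, scipy, OpenCV 4.12 (cv2) and the standard library are available. Lean on these libraries where they do the work, as an engineer would, in place of code of your own. Each camera call takes 0.05 s, during which the arm holds its last target. There are 200 camera calls.

## Working session

There is one attempt and no reset: what is moved stays moved. The work goes in short steps, Python scripts to look and compute and a tool call to move; the robot and the scene stay as the last step left them, time stands still between calls to the robot, and variables do not carry over. Pictures are saved under pics/ and viewed, at most 14 in all, crops included, and the job is handed in when it is done.

Besides the shell and the picture viewer there is one more tool, called after ">>>" in YAML: its name, and indented under it one key for each argument. arm_command: Moves the arm, as the interface text tells. Its arguments: {"type":"object","properties":{"motion":{"type":"array"},"grip_force":{"type":"number"}},"required":["motion"]}

```bash
ls; mkdir -p pics
cat > h.py <<'E'
import numpy as np, cv2
from workcell import ctrl, imaging, nets, sign_off
def shot(name, fn=None):
    p=imaging.get_image(name)
    if fn: cv2.imwrite('pics/'+fn, cv2.cvtColor(p['image'],cv2.COLOR_RGB2BGR))
    return p
def cloud(p):
    K=np.array(p['K']);k1=p['k1'];d=p['depth']
    v,u=np.mgrid[0:480,0:640]
    xd=(u-K[0,2])/K[0,0]; yd=(v-K[1,2])/K[1,1]
    x,y=xd.copy(),yd.copy()
    for _ in range(8):
        s=1+k1*(x*x+y*y); x=xd/s; y=yd/s
    P=np.stack([x*d,-y*d,-d,np.ones_like(d)],-1)
    W=P@np.array(p['world_from_camera']).T
    W=W[...,:3]; W[d<=0]=np.nan
    return W
E
python3 - <<'E'
from h import *
s=ctrl.read_state(); print({k:np.round(v,3) for k,v in s.items()}, ctrl.grasp_offset)
for c in ['scene','side']:
    p=shot(c,c+'0.png'); W=cloud(p); np.save(c+'0.npy',W)
    print(c,p['k1'],np.round(p['world_from_camera'],2).tolist())
    for n in ['boat_mid','car_mid','house_mid','whale_mid','mat','tray','camera','button_top','leg_post','jar','tin','brush']:
        for r in nets.regions_of(p,n)[:3]:
            if r['conf']<.2: continue
            m=r['pixels']; q=W[m]; q=q[~np.isnan(q[:,0])]
            print(n,round(r['conf'],2),np.round(r['pixel']),m.sum(),np.round(np.median(q,0),3),np.round(np.percentile(q,2,0),3),np.round(np.percentile(q,98,0),3))
E
```

```text
pics
{'t': np.float64(0.0), 'qpos': array([-0.115,  0.36 ,  1.511,  0.   ,  1.273, -0.115]), 'joint_vel': array([ 0.001, -0.001,  0.001,  0.   ,  0.   , -0.002]), 'tau': array([ 2.0000e-03, -5.2761e+01, -2.7863e+01, -0.0000e+00,  1.3000e-02,
       -0.0000e+00]), 'tcp_pos': array([0.599, 0.   , 0.23 ]), 'tool_rot': array([ 0.707,  0.707, -0.001, -0.001]), 'force': array([-0.169, -0.185,  0.149]), 'moment': array([ 0.015, -0.039, -0.029]), 'finger_force': np.float64(0.0), 'opening': np.float64(0.997)} -0.0187
scene -0.07164784033608214 [[-0.66, -0.45, 0.6, 1.24], [0.75, -0.41, 0.52, 0.67], [0.02, 0.79, 0.61, 0.86], [0.0, 0.0, 0.0, 1.0]]
boat_mid 0.87 [316. 214.] 382 [ 0.32  -0.124  0.021] [ 0.281 -0.149  0.004] [ 0.358 -0.112  0.043]
boat_mid 0.82 [306. 246.] 524 [ 0.453 -0.049  0.021] [ 0.412 -0.08   0.002] [ 0.49  -0.036  0.043]
car_mid 0.64 [280. 198.] 436 [ 0.352 -0.244  0.035] [ 0.321 -0.273  0.001] [ 0.366 -0.23   0.061]
house_mid 0.22 [307. 244.] 536 [ 0.452 -0.049  0.021] [ 0.411 -0.079  0.002] [ 0.49  -0.036  0.045]
whale_mid 0.76 [283. 229.] 441 [ 0.442 -0.146  0.025] [ 0.40
[... 2181 characters left out ...]
74 0.132] [0.562 0.234 0.085] [0.671 0.325 0.165]
button_top 0.42 [232. 214.] 385 [0.473 0.359 0.028] [0.462 0.275 0.008] [0.491 0.391 0.072]
leg_post 0.57 [234. 214.] 431 [0.474 0.367 0.027] [ 0.462  0.275 -0.001] [0.504 0.41  0.072]
leg_post 0.26 [509. 392.] 17170 [ 0.54  -0.412  0.007] [ 0.43  -0.524  0.002] [ 0.642 -0.281  0.04 ]
jar 0.86 [350. 387.] 1347 [ 0.326 -0.272  0.049] [ 0.309 -0.287  0.006] [ 0.355 -0.243  0.062]
jar 0.73 [234. 210.] 406 [0.474 0.359 0.028] [0.462 0.275 0.001] [0.511 0.393 0.072]
tin 0.57 [514. 270.] 1840 [ 0.757 -0.255  0.067] [ 0.745 -0.277  0.004] [ 0.804 -0.218  0.101]
brush 0.93 [426. 233.] 895 [0.791 0.011 0.015] [ 0.776 -0.098  0.   ] [0.817 0.096 0.021]
```

View pics/scene0.png

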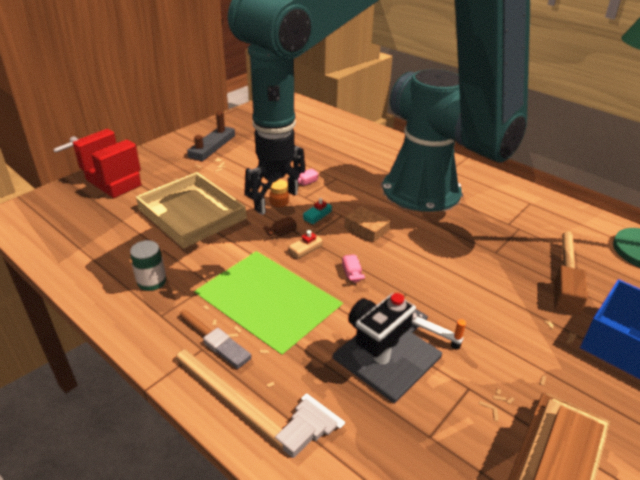

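View pics/side0.png

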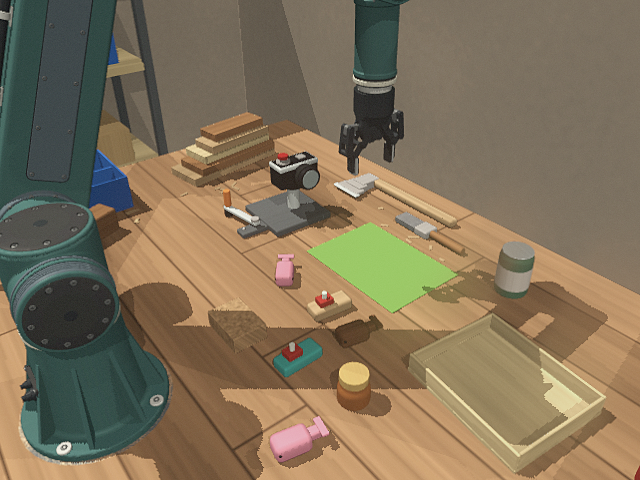

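The boat candidates are beige at scene (306,246) and turquoise at (316,214). The whale candidates are dark at (283,229) and pink at (309,176) and (351,269). I choose the beige boat and the dark whale. An unidentified wood block sits at scene (368,228) / side (237,325), so I'll check all of these in one close crop.

Run:
```python
from h import *
a=cv2.imread('pics/side0.png')[250:400,195:395]
b=cv2.imread('pics/scene0.png')[160:290,250:400]
a=cv2.resize(a,(600,450),interpolation=3)[:, :]
b=cv2.resize(b,(519,450),interpolation=3)
o=np.hstack([a,b]); o=cv2.resize(o,(800,int(450*800/1119))); cv2.imwrite('pics/crop0.png',o)
W=np.load('side0.npy')
m=np.zeros((480,640),bool); m[300:352,205:268]=1
q=W[m]; q=q[q[:,2]>.008]; print(len(q),np.percentile(q,[2,50,98],axis=0).round(3))
# leg post: orange
for c in ['scene','side']:
    W=np.load(c+'0.npy'); im=cv2.imread(f'pics/{c}0.png'); h=cv2.cvtColor(im,cv2.COLOR_BGR2HSV)
    reg=(abs(W[...,0]-.48)<.1)&(abs(W[...,1]-.36)<.12)
    m=reg&(W[...,2]>.035)&(W[...,2]<.08)
    q=W[m]; print(c,'post',len(q),np.percentile(q,[5,50,95],axis=0).round(3))
    m=reg&(W[...,2]>.005)&(W[...,2]<.035)&(W[...,0]<.51); q=W[m]; print(np.percentile(q,[5,50,95],axis=0).round(3))
    red=(W[...,2]>.15)&(W[...,2]<.18)&((h[...,0]<8)|(h[...,0]>172))&(h[...,1]>140)&(abs(W[...,0]-.6)<.1)
    q=W[red&(W[...,2]>.162)]; print('btn',len(q),q.mean(0).round(4),np.percentile(q,[5,95],axis=0).round(3))
    base=(abs(W[...,0]-.6)<.16)&(abs(W[...,1]-.31)<.16)&(W[...,2]>.013)&(W[...,2]<.022)
    for n,mm in [('base',base),('mat',(h[...,0]>35)&(h[...,0]<60)&(h[...,1]>150)&(W[...,2]<.01)&(abs(W[...,0]-.64)<.2)&(abs(W[...,1])<.25))]:
        q=W[mm][:,:2].astype('f4'); r=cv2.minAreaRect(q); print(n,np.round(r[0],3),np.round(r[1],3),round(r[2],1))
```

```text
1842 [[ 0.233 -0.051  0.01 ]
 [ 0.262 -0.014  0.033]
 [ 0.301  0.046  0.037]]
scene post 178 [[0.47  0.293 0.036]
 [0.48  0.391 0.059]
 [0.485 0.399 0.075]]
[[0.453 0.287 0.009]
 [0.483 0.336 0.026]
 [0.497 0.398 0.031]]
btn 123 [0.5924 0.3037 0.1662] [[0.582 0.294 0.163]
 [0.602 0.314 0.169]]
base [0.567 0.309] [0.163 0.231] 83.1
mat [ 0.635 -0.005] [0.201 0.284] 0.2
side post 120 [[0.462 0.285 0.036]
 [0.469 0.382 0.055]
 [0.483 0.391 0.073]]
[[0.447 0.267 0.007]
 [0.475 0.292 0.016]
 [0.503 0.385 0.032]]
btn 51 [0.5862 0.2983 0.1661] [[0.576 0.287 0.163]
 [0.597 0.312 0.168]]
base [0.56  0.301] [0.167 0.229] 85.0
mat [0. 0.] [0. 0.] 0.0
```

View pics/crop0.png

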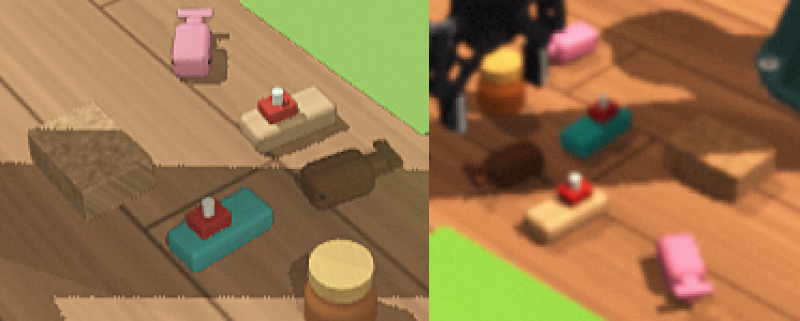

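The boat (beige) and the dark whale are there. The block at side (237,325) is scrap wood, and the turquoise boat and pink whales are decoys. I'll move above the stand for a close look with the wrist camera.

>>> arm_command:
  motion:
    - {"dr":[0,0,0],"travel":[-20,30,35],"fingers":60}
    - {"dr":[0,0,0],"travel":[-25,40,20],"fingers":60}
    - {"dr":[0,0,0],"travel":[-25,40,15],"fingers":60}
    - {"dr":[0,0,0],"travel":[-25,40,0],"fingers":60}
    - {"dr":[0,0,0],"travel":[-25,40,0],"fingers":60}

```text
t: 1.8
tcp_pos: [0.48, 0.1903, 0.3015]
tool_rot: [0.707, 0.707, 0.001, 0.0]
force: [0.8, 0.1, 0.2]
opening: 0.703
finger_force: 0.0
```

>>> arm_command:
  motion:
    - {"dr":[0,0,0],"travel":[0,40,0],"fingers":60}
    - {"dr":[0,0,0],"travel":[0,30,0],"fingers":60}
    - {"dr":[0,0,0],"travel":[0,20,0],"fingers":60}
    - {"dr":[0,0,0],"travel":[0,0,0],"fingers":60}
    - {"dr":[0,0,0],"travel":[0,0,0],"fingers":60}

```text
t: 2.3
tcp_pos: [0.4805, 0.2787, 0.3004]
tool_rot: [0.707, 0.708, -0.0, 0.0]
force: [0.6, -0.3, 0.2]
opening: 0.7
finger_force: 0.0
```

Run:
```python
from h import *
p=shot('wrist','w1.png'); W=cloud(p); np.save('w1.npy',W); print(np.round(p['world_from_camera'],3).tolist(), p['k1'],ctrl.read_state()['tcp_pos'])
for n in ['button_top','leg_post','camera']:
    for r in nets.regions_of(p,n)[:3]:
        m=r['pixels']; q=W[m]; q=q[~np.isnan(q[:,0])]
        print(n,round(r['conf'],2),np.round(r['pixel']),m.sum(),np.percentile(q,[2,50,98],axis=0).round(3).tolist())
q=p
for c in ['scene','side']:
    p=shot(c,c+'1.png'); W=cloud(p)
    for n in ['car_mid','house_mid']:
        for r in nets.regions_of(p,n)[:3]:
            m=r['pixels']; print(c,n,r['conf'],r['pixel'],np.nanmedian(W[m],0).round(3))
```

```text
[[1.0, -0.0, 0.0, 0.479], [0.0, 0.952, 0.305, 0.356], [-0.001, -0.305, 0.952, 0.442], [0.0, 0.0, 0.0, 1.0]] -0.07242273326434971 [0.48052403 0.27816427 0.3004452 ]
button_top 0.73 [479. 196.] 1121 [[0.576, 0.289, 0.151], [0.587, 0.301, 0.167], [0.6, 0.313, 0.169]]
leg_post 0.68 [320. 126.] 2369 [[0.466, 0.278, 0.024], [0.48, 0.342, 0.029], [0.494, 0.393, 0.074]]
leg_post 0.39 [570. 355.] 1906 [[0.778, 0.014, 0.004], [0.796, 0.064, 0.017], [0.816, 0.1, 0.02]]
camera 0.94 [491. 197.] 13929 [[0.563, 0.242, 0.104], [0.612, 0.297, 0.147], [0.668, 0.327, 0.168]]
scene car_mid 0.32 [284.1, 228.0] [ 0.441 -0.145  0.025]
```

View pics/w1.png

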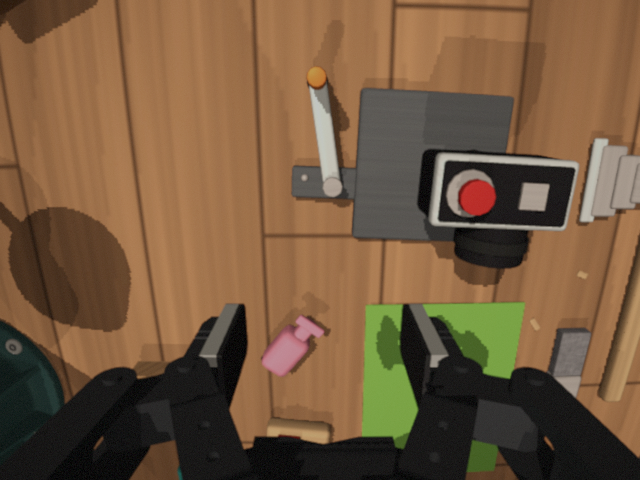

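The wrist view shows the post top at (316,77), the leg hinge at (332,187) and the red button at (477,197).

Run:
```python
from h import *
W=np.load('w1.npy'); im=cv2.imread('pics/w1.png'); h=cv2.cvtColor(im,cv2.COLOR_BGR2HSV)
near=(abs(W[...,0]-.48)<.03)&(abs(W[...,1]-.38)<.05)
q=W[near&(W[...,2]>.068)]; print('post top',len(q),q.mean(0),np.ptp(q,0))
for (u,v) in [(332,187),(322,120),(327,160),(304,178),(345,180)]: print(np.nanmedian(W[v-2:v+3,u-2:u+3].reshape(-1,3),0).round(4))
q=W[(W[...,2]>.164)&(h[...,1]>150)&(abs(W[...,0]-.59)<.03)]; print('btn',len(q),(q.max(0)+q.min(0))/2,q.mean(0),np.ptp(q,0))
b=(W[...,2]>.014)&(W[...,2]<.022)&(abs(W[...,0]-.59)<.1)&(W[...,0]>.51)&(W[...,1]>.22)&(W[...,1]<.41)
r=cv2.minAreaRect(W[b][:,:2].astype('f4')); print('base',r)
```

```text
post top 339 [0.47297929 0.38811788 0.07288303] [0.01743632 0.01672177 0.00714504]
[0.4881 0.2842 0.0352]
[0.4778 0.3506 0.0281]
[0.4829 0.3109 0.0285]
[0.4585 0.2905 0.0159]
[0.5025 0.2878 0.0125]
btn 982 [0.58832688 0.30067401 0.16681274] [0.58786372 0.30078283 0.16721315] [0.0249812  0.02462228 0.00536789]
base ((0.5928061604499817, 0.30004453659057617), (0.1601685881614685, 0.16094347834587097), 87.7525634765625)
```

>>> arm_command:
  motion:
    - {"dr":[0,0,0.14],"travel":[-3,40,0],"fingers":60}
    - {"dr":[0,0,0],"travel":[-3,40,-10],"fingers":60}
    - {"dr":[0,0,0],"travel":[-2,30,-40],"fingers":60}
    - {"dr":[0,0,0],"travel":[0,0,-50],"fingers":60}
    - {"dr":[0,0,0],"travel":[0,0,-50],"fingers":60}

```text
t: 3.3
tcp_pos: [0.473, 0.3903, 0.1497]
tool_rot: [0.655, 0.755, 0.001, 0.0]
force: [-0.0, 0.4, -0.4]
opening: 0.702
finger_force: 0.0
```

>>> arm_command:
  motion:
    - {"dr":[0,0,0],"travel":[0,0,-20],"fingers":60}
    - {"dr":[0,0,0],"travel":[0,0,0],"fingers":60}
    - {"dr":[0,0,0],"travel":[0,0,0],"fingers":60}
    - {"dr":[0,0,0],"travel":[0,0,0],"fingers":60}
    - {"dr":[0,0,0],"travel":[0,0,0],"fingers":60}

```text
t: 3.8
tcp_pos: [0.4741, 0.3897, 0.1328]
tool_rot: [0.656, 0.755, 0.002, 0.001]
force: [0.3, 0.3, 0.2]
opening: 0.702
finger_force: 0.0
```

Run:
```python
from h import *
s=ctrl.read_state(); print(s['tcp_pos'],s['qpos'])
p=shot('wrist'); W=cloud(p); im=p['image']; h=cv2.cvtColor(im,cv2.COLOR_RGB2HSV)
m=(W[...,2]>.06)&(W[...,2]<.082)&(abs(W[...,0]-.473)<.03)&(abs(W[...,1]-.388)<.03)&(h[...,0]<25)&(h[...,1]>150)
q=W[m]; print(len(q)); 
if len(q): print(q.mean(0),q.min(0),q.max(0))
```

```text
[0.47409489 0.38965503 0.13282678] [5.75405101e-01 4.75421832e-01 1.58915264e+00 5.85755414e-05
 1.07311149e+00 4.35532213e-01]
900
[0.47254682 0.39044901 0.0714217 ] [0.46405458 0.38112707 0.06000176] [0.48152628 0.39703572 0.07502282]
```

>>> arm_command:
  motion:
    - {"dr":[0,0,0],"travel":[-1,0,-40],"fingers":60}
    - {"dr":[0,0,0],"travel":[0,0,-40],"fingers":60}
    - {"dr":[0,0,0],"travel":[0,0,-12],"fingers":24}
    - {"dr":[0,0,0],"travel":[0,0,0],"fingers":24}
    - {"dr":[0,0,0],"travel":[0,0,0],"fingers":24}

```text
t: 4.35
tcp_pos: [0.4727, 0.3895, 0.04]
tool_rot: [0.656, 0.755, 0.001, 0.0]
force: [0.6, -0.1, 0.1]
opening: 0.28
finger_force: 0.0
```

Run:
```python
from h import *
a=np.radians(98.2+7*np.arange(13)); P=105*np.c_[np.cos(a),np.sin(a)]
print(np.diff(P,axis=0).round(1).tolist(), np.radians(7))
s=ctrl.read_state();print(s['tcp_pos'],s['opening'],s['force'])
```

```text
[[-12.6, -2.6], [-12.1, -4.1], [-11.6, -5.6], [-10.8, -6.9], [-9.9, -8.2], [-8.8, -9.3], [-7.6, -10.3], [-6.3, -11.2], [-4.9, -11.9], [-3.4, -12.4], [-1.9, -12.7], [-0.3, -12.8]] 0.12217304763960307
[0.47270483 0.38950492 0.0400446 ] 0.28045859773800597 [ 0.5948854  -0.08276907  0.10549126]
```

>>> arm_command:
  motion:
    - {"dr":[0,0,0.122],"travel":[-12.6,-2.6,0],"fingers":24}
    - {"dr":[0,0,0.122],"travel":[-12.1,-4.1,0],"fingers":24}
    - {"dr":[0,0,0.122],"travel":[-11.6,-5.6,0],"fingers":24}
    - {"dr":[0,0,0.122],"travel":[-10.8,-6.9,0],"fingers":24}
    - {"dr":[0,0,0.122],"travel":[-9.9,-8.2,0],"fingers":24}

```text
t: 4.85
tcp_pos: [0.4163, 0.3628, 0.0412]
tool_rot: [0.397, 0.918, 0.002, 0.001]
force: [0.7, -0.9, -0.1]
opening: 0.28
finger_force: 0.3
```

>>> arm_command:
  motion:
    - {"dr":[0,0,0.122],"travel":[-8.8,-9.3,0],"fingers":24}
    - {"dr":[0,0,0.122],"travel":[-7.6,-10.3,0],"fingers":24}
    - {"dr":[0,0,0.122],"travel":[-6.3,-11.2,0],"fingers":24}
    - {"dr":[0,0,0.122],"travel":[-4.9,-11.9,0],"fingers":24}
    - {"dr":[0,0,0.122],"travel":[-3.4,-12.4,0],"fingers":24}

```text
t: 5.35
tcp_pos: [0.3859, 0.3081, 0.0412]
tool_rot: [0.103, 0.995, 0.002, 0.002]
force: [-0.1, 2.4, -0.0]
opening: 0.283
finger_force: 1.0
```

>>> arm_command:
  motion:
    - {"dr":[0,0,0.122],"travel":[-1.9,-12.7,0],"fingers":24}
    - {"dr":[0,0,0],"travel":[0,0,0],"fingers":24}
    - {"dr":[0,0,0],"travel":[0,0,0],"fingers":24}
    - {"dr":[0,0,0],"travel":[0,0,0],"fingers":24}
    - {"dr":[0,0,0],"travel":[0,0,0],"fingers":24}

```text
t: 5.85
tcp_pos: [0.3826, 0.2945, 0.0391]
tool_rot: [0.045, 0.999, 0.0, 0.001]
force: [0.2, -0.5, 0.1]
opening: 0.284
finger_force: 0.3
```

>>> arm_command:
  motion:
    - {"dr":[0,0,0],"travel":[0,0,0],"fingers":60}
    - {"dr":[0,0,0],"travel":[0,0,0],"fingers":60}
    - {"dr":[0,0,0],"travel":[0,0,30],"fingers":60}
    - {"dr":[0,0,0],"travel":[0,0,50],"fingers":60}
    - {"dr":[0,0,0],"travel":[0,0,50],"fingers":70}

```text
t: 6.35
tcp_pos: [0.3809, 0.2934, 0.1694]
tool_rot: [0.045, 0.999, -0.001, -0.001]
force: [2.3, 0.9, 0.4]
opening: 0.819
finger_force: 0.0
```

>>> arm_command:
  motion:
    - {"dr":[0,0,0],"travel":[0,0,50],"fingers":70}
    - {"dr":[0,0,0],"travel":[10,0,50],"fingers":70}
    - {"dr":[0,0,0],"travel":[10,0,0],"fingers":70}
    - {"dr":[0,0,0],"travel":[0,0,0],"fingers":70}
    - {"dr":[0,0,0],"travel":[0,0,0],"fingers":70}

```text
t: 6.85
tcp_pos: [0.4004, 0.2931, 0.2661]
tool_rot: [0.045, 0.999, -0.001, -0.001]
force: [-0.4, 0.0, -0.8]
opening: 0.816
finger_force: 0.0
```

```bash
cat >> h.py <<'E'
def axis2(q):
    """long axis of a planar point set: centre of minAreaRect, long side, short side, angle deg"""
    r=cv2.minAreaRect(np.ascontiguousarray(q[:,:2]).astype('f4')); b=cv2.boxPoints(r)
    e=[b[1]-b[0],b[2]-b[1]]; e=max(e,key=np.linalg.norm)
    return np.round(r[0],4),np.round(sorted(r[1]),4),np.degrees(np.arctan2(e[1],e[0])).round(1)
def toy(p,W,n,xy=None):
    out=[]
    for r in nets.regions_of(p,n)[:4]:
        m=r['pixels']; q=W[m]; c=np.nanmedian(q,0)
        q=q[(q[:,2]>.012)&(np.linalg.norm(q[:,:2]-c[:2],axis=1)<.07)]
        if len(q)<30: continue
        out.append((n,round(r['conf'],2),np.round(r['pixel']).tolist(),axis2(q),p['image'][m].mean(0).round(),q[:,2].max().round(3)))
    return out
E
python3 - <<'E'
from h import *
s=ctrl.read_state(); print(s['tcp_pos'],s['tool_rot'].round(2),s['qpos'].round(2))
p=shot('wrist','w2.png'); W=cloud(p); h=cv2.cvtColor(p['image'],cv2.COLOR_RGB2HSV)
m=(W[...,2]>.068)&(W[...,2]<.08)&(abs(W[...,0]-.4)<.05)&(abs(W[...,1]-.29)<.05)
q=W[m]; print('post',len(q),q.mean(0))
for c in ['scene','side']:
    p=shot(c); W=cloud(p)
    m=(W[...,2]>.04)&(W[...,2]<.08)&(abs(W[...,0]-.4)<.05)&(abs(W[...,1]-.29)<.05);print(c,'post',W[m].mean(0))
    for n in ['boat_mid','whale_mid']:
        for o in toy(p,W,n): print(*o)
E
```

```text
[0.40041044 0.29313684 0.2660732 ] [ 0.04  1.   -0.   -0.  ] [ 0.49  0.18  1.68  0.    1.29 -0.99]
post 335 [0.38289373 0.29061133 0.07282903]
scene post [0.39044002 0.2940418  0.06017533]
boat_mid 0.95 [307.0, 247.0] (array([ 0.4488, -0.0566]), array([0.0426, 0.0875]), np.float32(-6.6)) [182. 117.  75.] 0.049
boat_mid 0.57 [319.0, 212.0] (array([ 0.3171, -0.1321]), array([0.039 , 0.0884]), np.float32(2.6)) [ 73. 118. 104.] 0.051
whale_mid 0.84 [305.0, 177.0] (array([ 0.2174, -0.2739]), array([0.0387, 0.0832]), np.float32(-15.2)) [197. 113. 127.] 0.035
whale_mid 0.82 [284.0, 230.0] (array([ 0.4426, -0.1499]), array([0.0374, 0.081 ]), np.float32(-16.9)) [58. 31. 19.] 0.035
whale_mid 0.77 [352.0, 268.0] (array([0.4438, 0.0913]), array([0.0375, 0.0878]), np.float32(53.8)) [215. 123. 137.] 0.034
side post [0.38015022 0.28551422 0.05887795]
boat_mid 0.96 [326.0, 305.0] (array([ 0.4416, -0.0629]), array([0.042 , 0.0852]), np.float32(-5.6)) [160. 120.  89.] 0.051
boat_mid 0.72 [292.0, 356.0] (array([ 0.3117, -0.1373]), array([0.0414, 0.0853]), np.float32(2.6)) [ 87. 120. 108.] 0.052
boat_mid 0.26 [425.0, 233.0] (array([0.7963, 0.0077]), array([0.0424, 0.1381]), np.float32(88.9)) [150. 133. 113.] 0.022
whale_mid 0.83 [294.0, 440.0] (array([ 0.211 , -0.2816]), array([0.0369, 0.0866]), np.float32(-10.7)) [204. 142. 153.] 0.035
whale_mid 0.58 [287.0, 272.0] (array([0.4387, 0.0851]), array([0.0374, 0.0885]), np.float32(50.8)) [194. 133. 141.] 0.034
whale_mid 0.55 [356.0, 332.0] (array([ 0.4356, -0.1583]), array([0.0382, 0.0855]), np.float32(-12.7)) [88. 62. 41.] 0.035
```

>>> arm_command:
  motion:
    - {"dr":[0,0,0],"travel":[5,-45,0],"fingers":65}
    - {"dr":[0,0,0],"travel":[5,-45,0],"fingers":65}
    - {"dr":[0,0,0],"travel":[5,-45,0],"fingers":65}
    - {"dr":[0,0,0],"travel":[5,-45,0],"fingers":65}
    - {"dr":[0,0,0],"travel":[5,-45,0],"fingers":65}

```text
t: 7.7
tcp_pos: [0.4264, 0.0671, 0.2676]
tool_rot: [0.044, 0.999, -0.0, 0.0]
force: [1.4, -0.2, -0.1]
opening: 0.76
finger_force: 0.0
```

>>> arm_command:
  motion:
    - {"dr":[0,0,0],"travel":[5,-45,-20],"fingers":65}
    - {"dr":[0,0,0],"travel":[5,-45,-20],"fingers":65}
    - {"dr":[0,0,0],"travel":[10,-38,-20],"fingers":65}
    - {"dr":[0,0,0],"travel":[0,0,0],"fingers":65}
    - {"dr":[0,0,0],"travel":[0,0,0],"fingers":65}

```text
t: 8.2
tcp_pos: [0.4461, -0.0597, 0.2071]
tool_rot: [0.046, 0.999, 0.0, -0.001]
force: [0.5, -0.4, 1.3]
opening: 0.762
finger_force: 0.0
```

Run:
```python
from h import *
s=ctrl.read_state(); print(s['tcp_pos'],s['tool_rot'].round(3),s['qpos'].round(2))
p=shot('wrist','w3.png'); W=cloud(p)
for n in ['boat_mid','whale_mid']:
    for o in toy(p,W,n): print(*o)
```

```text
[ 0.44609552 -0.05971811  0.20709704] [ 0.046  0.999  0.    -0.001] [-0.29  0.17  1.85  0.    1.12 -1.77]
boat_mid 0.84 [212.0, 56.0] (array([ 0.3139, -0.1366]), array([0.0409, 0.0836]), np.float32(1.6)) [46. 69. 61.] 0.051
boat_mid 0.62 [323.0, 209.0] (array([ 0.4444, -0.0612]), array([0.0392, 0.0865]), np.float32(-6.3)) [170. 121.  87.] 0.052
whale_mid 0.96 [211.0, 205.0] (array([ 0.4373, -0.1564]), array([0.0382, 0.0866]), np.float32(-11.6)) [87. 53. 33.] 0.034
whale_mid 0.77 [493.0, 184.0] (array([0.4402, 0.0872]), array([0.0379, 0.0871]), np.float32(52.7)) [173. 114. 123.] 0.034
```

>>> arm_command:
  motion:
    - {"dr":[0,0,0],"travel":[-1.5,-1.5,-50],"fingers":65}
    - {"dr":[0,0,0],"travel":[0,0,-50],"fingers":65}
    - {"dr":[0,0,0],"travel":[0,0,-50],"fingers":65}
    - {"dr":[0,0,0],"travel":[0,0,-35],"fingers":65}
    - {"dr":[0,0,0],"travel":[0,0,-12],"fingers":65}

```text
t: 8.85
tcp_pos: [0.4433, -0.0589, 0.0083]
tool_rot: [0.043, 0.999, 0.001, -0.002]
force: [-2.0, 0.2, 0.9]
opening: 0.758
finger_force: 0.0
```

>>> arm_command:
  motion:
    - {"dr":[0,0,0],"travel":[0,0,-4],"fingers":65}
    - {"dr":[0,0,0],"travel":[0,0,0],"fingers":25}
    - {"dr":[0,0,0],"travel":[0,0,0],"fingers":25}
    - {"dr":[0,0,0],"travel":[0,0,0],"fingers":25}
    - {"dr":[0,0,0],"travel":[0,0,0],"fingers":25}
  grip_force: 40

```text
t: 9.35
tcp_pos: [0.4462, -0.0609, 0.0079]
tool_rot: [0.044, 0.999, -0.0, 0.001]
force: [0.6, 2.9, 7.9]
opening: 0.456
finger_force: 41.1
```

>>> arm_command:
  motion:
    - {"dr":[0,0,0],"travel":[0,0,30],"fingers":25}
    - {"dr":[0,0,0],"travel":[0,0,30],"fingers":25}
    - {"dr":[0,0,0],"travel":[0,0,30],"fingers":25}
    - {"dr":[0,0,0],"travel":[0,0,0],"fingers":25}
    - {"dr":[0,0,0],"travel":[0,0,0],"fingers":25}

```text
t: 9.85
tcp_pos: [0.4458, -0.0611, 0.0976]
tool_rot: [0.044, 0.999, -0.0, 0.001]
force: [0.7, 0.2, -1.2]
opening: 0.455
finger_force: 40.7
```

>>> arm_command:
  motion:
    - {"dr":[0,0,0],"travel":[38,22,0],"fingers":25}
    - {"dr":[0,0,0],"travel":[39,22,0],"fingers":25}
    - {"dr":[0,0,0],"travel":[39,22,0],"fingers":25}
    - {"dr":[0,0,0],"travel":[39,22,0],"fingers":25}
    - {"dr":[0,0,0],"travel":[39,22,0],"fingers":25}

```text
t: 10.35
tcp_pos: [0.6393, 0.0502, 0.0948]
tool_rot: [0.044, 0.999, -0.0, -0.001]
force: [1.0, -0.1, -0.9]
opening: 0.458
finger_force: 40.6
```

>>> arm_command:
  motion:
    - {"dr":[0,0,0],"travel":[0,0,-35],"fingers":25}
    - {"dr":[0,0,0],"travel":[0,0,-30],"fingers":25}
    - {"dr":[0,0,0],"travel":[0,0,-15],"fingers":25}
    - {"dr":[0,0,0],"travel":[0,0,-3],"fingers":25}
    - {"dr":[0,0,0],"travel":[0,0,0],"fingers":25}

```text
t: 10.85
tcp_pos: [0.6383, 0.049, 0.0129]
tool_rot: [0.044, 0.999, -0.0, -0.001]
force: [0.2, -0.6, -0.5]
opening: 0.453
finger_force: 41.0
```

>>> arm_command:
  motion:
    - {"dr":[0,0,0],"travel":[0,0,-1.5],"fingers":25}
    - {"dr":[0,0,0],"travel":[0,0,0],"fingers":60}
    - {"dr":[0,0,0],"travel":[0,0,0],"fingers":60}
    - {"dr":[0,0,0],"travel":[0,0,10],"fingers":60}
    - {"dr":[0,0,0],"travel":[0,0,40],"fingers":60}

```text
t: 11.35
tcp_pos: [0.6358, 0.0492, 0.0599]
tool_rot: [0.044, 0.999, -0.0, -0.004]
force: [-0.2, 0.1, 0.3]
opening: 0.702
finger_force: 0.0
```

>>> arm_command:
  motion:
    - {"dr":[0,0,0],"travel":[0,0,50],"fingers":65}
    - {"dr":[0,0,0],"travel":[-30,-30,50],"fingers":65}
    - {"dr":[0,0,0],"travel":[-35,-35,50],"fingers":65}
    - {"dr":[0,0,-0.09],"travel":[-35,-35,0],"fingers":65}
    - {"dr":[0,0,0],"travel":[-35,-35,0],"fingers":65}

```text
t: 11.85
tcp_pos: [0.5216, -0.0697, 0.1887]
tool_rot: [0.09, 0.996, -0.001, 0.003]
force: [0.9, -0.5, -0.2]
opening: 0.763
finger_force: 0.0
```

>>> arm_command:
  motion:
    - {"dr":[0,0,0],"travel":[-35,-35,0],"fingers":65}
    - {"dr":[0,0,0],"travel":[-35,-35,0],"fingers":65}
    - {"dr":[0,0,0],"travel":[0,0,0],"fingers":65}
    - {"dr":[0,0,0],"travel":[0,0,0],"fingers":65}
    - {"dr":[0,0,0],"travel":[0,0,0],"fingers":65}

```text
t: 12.35
tcp_pos: [0.4525, -0.1383, 0.1867]
tool_rot: [0.089, 0.996, -0.0, 0.001]
force: [-0.3, -0.2, -0.2]
opening: 0.76
finger_force: 0.0
```

Run:
```python
from h import *
s=ctrl.read_state(); print(s['tcp_pos'],s['tool_rot'].round(3),s['qpos'].round(2))
for c in ['wrist','scene']:
  p=shot(c,c+'4.png'); W=cloud(p)
  for n in ['boat_mid','whale_mid']:
    for o in toy(p,W,n): print(*o)
```

```text
[ 0.45246983 -0.1383349   0.18665277] [ 0.089  0.996 -0.     0.001] [-0.44  0.23  1.83  0.    1.08 -1.84]
boat_mid 0.73 [555.0, 352.0] (array([0.6158, 0.0493]), array([0.0395, 0.0438]), np.float32(-5.7)) [139.  96.  69.] 0.054
boat_mid 0.55 [296.0, 47.0] (array([ 0.3225, -0.1364]), array([0.0405, 0.0668]), np.float32(1.9)) [49. 79. 70.] 0.051
whale_mid 0.75 [593.0, 147.0] (array([0.44  , 0.0869]), array([0.0387, 0.0871]), np.float32(52.2)) [168. 110. 118.] 0.034
whale_mid 0.72 [295.0, 196.0] (array([ 0.4376, -0.1565]), array([0.0381, 0.0864]), np.float32(-12.3)) [87. 53. 33.] 0.034
boat_mid 0.91 [318.0, 213.0] (array([ 0.3175, -0.1319]), array([0.0404, 0.0867]), np.float32(2.4)) [41. 69. 61.] 0.048
boat_mid 0.64 [287.0, 305.0] (array([0.6404, 0.0528]), array([0.0418, 0.0888]), np.float32(-6.6)) [197. 141.  87.] 0.055
whale_mid 0.76 [352.0, 265.0] (array([0.4457, 0.0913]), array([0.0352, 0.0859]), np.float32(51.7)) [218. 126. 143.] 0.035
whale_mid 0.61 [306.0, 178.0] (array([ 0.2179, -0.2703]), array([0.0415, 0.0866]), np.float32(-20.2)) [214. 126. 141.] 0.034
```

>>> arm_command:
  motion:
    - {"dr":[0,0,-0.03],"travel":[-27,-15.5,-30],"fingers":65}
    - {"dr":[0,0,0],"travel":[0,0,-50],"fingers":65}
    - {"dr":[0,0,0],"travel":[0,0,-50],"fingers":65}
    - {"dr":[0,0,0],"travel":[0,0,-35],"fingers":65}
    - {"dr":[0,0,0],"travel":[0,0,-12],"fingers":65}

```text
t: 13.15
tcp_pos: [0.4224, -0.1527, 0.0057]
tool_rot: [0.104, 0.995, 0.001, -0.003]
force: [-0.6, -0.9, 0.7]
opening: 0.77
finger_force: 0.0
```

>>> arm_command:
  motion:
    - {"dr":[0,0,0],"travel":[0,0,0],"fingers":65}
    - {"dr":[0,0,0],"travel":[0,0,0],"fingers":25}
    - {"dr":[0,0,0],"travel":[0,0,0],"fingers":25}
    - {"dr":[0,0,0],"travel":[0,0,0],"fingers":25}
    - {"dr":[0,0,0],"travel":[0,0,0],"fingers":25}

```text
t: 13.65
tcp_pos: [0.4253, -0.1545, 0.0099]
tool_rot: [0.104, 0.995, -0.001, 0.001]
force: [-0.4, 0.6, 6.4]
opening: 0.436
finger_force: 41.0
```

>>> arm_command:
  motion:
    - {"dr":[0,0,0],"travel":[0,0,30],"fingers":25}
    - {"dr":[0,0,0],"travel":[0,0,30],"fingers":25}
    - {"dr":[0,0,0],"travel":[0,0,30],"fingers":25}
    - {"dr":[0,0,0],"travel":[0,0,0],"fingers":25}
    - {"dr":[0,0,0],"travel":[0,0,0],"fingers":25}

```text
t: 14.15
tcp_pos: [0.4249, -0.1544, 0.0997]
tool_rot: [0.104, 0.995, -0.001, 0.001]
force: [-1.3, -0.1, -0.9]
opening: 0.437
finger_force: 40.7
```

>>> arm_command:
  motion:
    - {"dr":[0,0,0],"travel":[40,18,0],"fingers":25}
    - {"dr":[0,0,0],"travel":[40,18,0],"fingers":25}
    - {"dr":[0,0,0],"travel":[40,18,0],"fingers":25}
    - {"dr":[0,0,0],"travel":[40,18,0],"fingers":25}
    - {"dr":[0,0,0],"travel":[40,18,0],"fingers":25}

```text
t: 14.65
tcp_pos: [0.6246, -0.0629, 0.0969]
tool_rot: [0.104, 0.995, 0.0, -0.002]
force: [0.8, -0.8, 0.1]
opening: 0.438
finger_force: 40.6
```

>>> arm_command:
  motion:
    - {"dr":[0,0,0],"travel":[0,0,-35],"fingers":25}
    - {"dr":[0,0,0],"travel":[0,0,-30],"fingers":25}
    - {"dr":[0,0,0],"travel":[0,0,-16],"fingers":25}
    - {"dr":[0,0,0],"travel":[0,0,-3],"fingers":25}
    - {"dr":[0,0,0],"travel":[0,0,0],"fingers":25}

```text
t: 15.15
tcp_pos: [0.6223, -0.0635, 0.0126]
tool_rot: [0.104, 0.995, 0.0, -0.002]
force: [0.5, -1.0, -0.4]
opening: 0.439
finger_force: 42.1
```

>>> arm_command:
  motion:
    - {"dr":[0,0,0],"travel":[0,0,-1],"fingers":25}
    - {"dr":[0,0,0],"travel":[0,0,0],"fingers":60}
    - {"dr":[0,0,0],"travel":[0,0,0],"fingers":60}
    - {"dr":[0,0,0],"travel":[0,0,10],"fingers":60}
    - {"dr":[0,0,0],"travel":[0,0,40],"fingers":60}

```text
t: 15.65
tcp_pos: [0.621, -0.0635, 0.0612]
tool_rot: [0.104, 0.995, 0.0, -0.004]
force: [-0.7, 0.5, -0.1]
opening: 0.705
finger_force: 0.0
```

>>> arm_command:
  motion:
    - {"dr":[0,0,0],"travel":[0,0,50],"fingers":60}
    - {"dr":[0,0,0],"travel":[0,0,50],"fingers":60}
    - {"dr":[0,0,0],"travel":[0,0,50],"fingers":60}
    - {"dr":[0,0,0],"travel":[0,0,50],"fingers":60}
    - {"dr":[0,0,0],"travel":[0,0,0],"fingers":0}

```text
t: 16.15
tcp_pos: [0.6289, -0.065, 0.2736]
tool_rot: [0.104, 0.995, -0.001, 0.008]
force: [0.3, 0.3, 0.5]
opening: 0.549
finger_force: 0.0
```

>>> arm_command:
  motion:
    - {"dr":[0,0,0],"travel":[-5,45,0],"fingers":0}
    - {"dr":[0,0,0],"travel":[-5,45,0],"fingers":0}
    - {"dr":[0,0,0],"travel":[-5,45,0],"fingers":0}
    - {"dr":[0,0,0],"travel":[-5,45,0],"fingers":0}
    - {"dr":[0,0,0],"travel":[-5,45,0],"fingers":0}

```text
t: 16.65
tcp_pos: [0.5987, 0.1625, 0.2644]
tool_rot: [0.104, 0.995, 0.0, 0.0]
force: [0.9, 0.4, 0.3]
opening: -0.0
finger_force: 0.0
```

>>> arm_command:
  motion:
    - {"dr":[0,0,0],"travel":[-5,45,0],"fingers":0}
    - {"dr":[0,0,0],"travel":[-5,45,0],"fingers":0}
    - {"dr":[0,0,0],"travel":[0,49,0],"fingers":0}
    - {"dr":[0,0,0],"travel":[0,0,0],"fingers":0}
    - {"dr":[0,0,0],"travel":[0,0,0],"fingers":0}

```text
t: 17.15
tcp_pos: [0.5888, 0.3009, 0.2639]
tool_rot: [0.103, 0.995, -0.0, 0.0]
force: [0.2, 0.5, -0.4]
opening: 0.002
finger_force: 0.0
```

Run:
```python
from h import *
s=ctrl.read_state(); print(s['tcp_pos'],s['tool_rot'].round(3),s['qpos'].round(2),s['force'])
for c in ['scene','side','wrist']:
  p=shot(c,c+'5.png'); W=cloud(p); h=cv2.cvtColor(p['image'],cv2.COLOR_RGB2HSV)
  if c!='wrist':
   for n in ['boat_mid','whale_mid']:
    for o in toy(p,W,n): print(*o)
  q=W[((h[...,0]<8)|(h[...,0]>172))&(W[...,2]>.164)&(W[...,2]<.175)&(h[...,1]>140)&(abs(W[...,0]-.59)<.03)&(abs(W[...,1]-.3)<.03)]; print(c,'btn',len(q))
  if len(q): print((q.max(0)+q.min(0))/2,q.mean(0),np.ptp(q,0))
```

```text
[0.58876345 0.30088445 0.26390667] [ 0.103  0.995 -0.     0.   ] [ 0.37  0.42  1.33 -0.    1.39 -1.  ] [ 0.16317946  0.46201872 -0.44576956]
boat_mid 0.72 [283.0, 309.0] (array([0.6416, 0.0526]), array([0.0395, 0.0879]), np.float32(-5.4)) [200. 142.  88.] 0.053
boat_mid 0.57 [318.0, 215.0] (array([ 0.3178, -0.1285]), array([0.0372, 0.0853]), np.float32(-2.2)) [41. 70. 62.] 0.05
boat_mid 0.45 [382.0, 321.0] (array([0.624 , 0.2846]), array([0.091 , 0.1067]), np.float32(-1.6)) [83. 67. 63.] 0.17
whale_mid 0.88 [351.0, 268.0] (array([0.4461, 0.0929]), array([0.0371, 0.0799]), np.float32(55.6)) [222. 130. 149.] 0.035
whale_mid 0.87 [252.0, 281.0] (array([ 0.6409, -0.0627]), array([0.0386, 0.0815]), np.float32(-11.1)) [59. 38. 20.] 0.039
whale_mid 0.71 [304.0, 178.0] (array([ 0.2169, -0.2719]), array([0.0365, 0.0854]), np.float32(-14.0)) [217. 129. 146.] 0.035
scene btn 109
[0.59049593 0.30338065 0.16693305] [0.59179849 0.30332281 0.16658506] [0.02582164 0.02430958 0.00560032]
boat_mid 0.96 [296.0, 355.0] (array([ 0.3116, -0.1376]), array([0.0412, 0.0853]), np.float32(1.7)) [ 76. 103.  93.] 0.053
boat_mid 0.58 [366.0, 248.0] (array([0.6338, 0.0473]), array([0.0431, 0.0847]), np.float32(-5.2)) [166. 129.  95.] 0.053
whale_mid 0.79 [288.0, 272.0] (array([0.4382, 0.0862]), array([0.0382, 0.0853]), np.float32(52.3)) [199. 138. 146.] 0.034
whale_mid 0.72 [292.0, 439.0] (array([ 0.2113, -0.2809]), array([0.0381, 0.0866]), np.float32(-11.4)) [210. 149. 160.] 0.036
whale_mid 0.57 [399.0, 268.0] (array([ 0.6337, -0.0701]), array([0.04  , 0.0887]), np.float32(-12.6)) [83. 64. 40.] 0.037
side btn 44
[0.58665794 0.30028799 0.16715925] [0.58628043 0.29882594 0.16665104] [0.02381963 0.02529372 0.00487608]
wrist btn 1209
[0.58868482 0.30026085 0.16677777] [0.58812219 0.30034531 0.16730265] [0.02509127 0.02488188 0.00553638]
```

View pics/scene5.png

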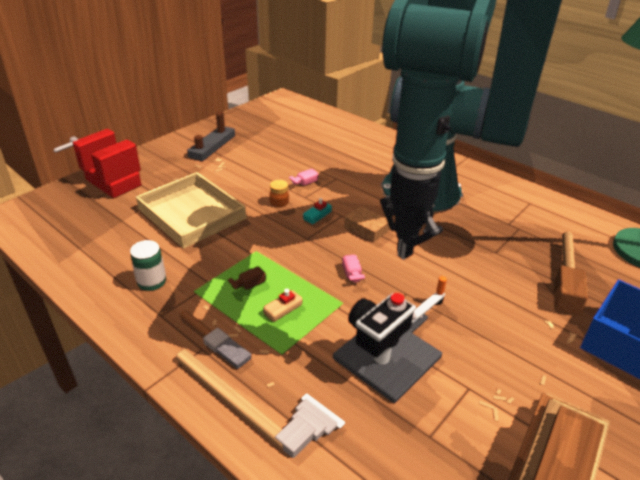

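The toys are both on the mat, whale (252,278) and boat (285,306), and nothing else of that kind shows. I'm lowering onto the button.

>>> arm_command:
  motion:
    - {"dr":[0,0,0],"travel":[0,0,-40],"fingers":0}
    - {"dr":[0,0,0],"travel":[0,0,-35],"fingers":0}
    - {"dr":[0,0,0],"travel":[0,0,-15],"fingers":0}
    - {"dr":[0,0,0],"travel":[0,0,0],"fingers":0}
    - {"dr":[0,0,0],"travel":[0,0,0],"fingers":0}

```text
t: 18.0
tcp_pos: [0.5902, 0.2999, 0.1749]
tool_rot: [0.104, 0.995, 0.0, 0.001]
force: [-0.5, 0.3, 0.4]
opening: 0.001
finger_force: 0.0
```

>>> arm_command:
  motion:
    - {"dr":[0,0,0],"travel":[0,0,-2],"fingers":0}
    - {"dr":[0,0,0],"travel":[0,0,-1],"fingers":0}
    - {"dr":[0,0,0],"travel":[0,0,-1],"fingers":0}
    - {"dr":[0,0,0],"travel":[0,0,0],"fingers":0}
    - {"dr":[0,0,0],"travel":[0,0,0],"fingers":0}

```text
t: 18.5
tcp_pos: [0.5894, 0.3, 0.1702]
tool_rot: [0.104, 0.995, 0.0, 0.0]
force: [0.6, -0.6, 0.2]
opening: -0.001
finger_force: 0.0
```

>>> arm_command:
  motion:
    - {"dr":[0,0,0],"travel":[0,0,-1],"fingers":0}
    - {"dr":[0,0,0],"travel":[0,0,-1],"fingers":0}
    - {"dr":[0,0,0],"travel":[0,0,-1],"fingers":0}
    - {"dr":[0,0,0],"travel":[0,0,-1],"fingers":0}
    - {"dr":[0,0,0],"travel":[0,0,0],"fingers":0}

```text
t: 19.0
tcp_pos: [0.5894, 0.2999, 0.1659]
tool_rot: [0.104, 0.995, -0.0, 0.0]
force: [-0.6, -0.2, 1.9]
opening: -0.002
finger_force: 1.0
```

>>> arm_command:
  motion:
    - {"dr":[0,0,0],"travel":[0,0,-0.7],"fingers":0}
    - {"dr":[0,0,0],"travel":[0,0,-0.7],"fingers":0}
    - {"dr":[0,0,0],"travel":[0,0,0],"fingers":0}
    - {"dr":[0,0,0],"travel":[0,0,0],"fingers":0}
    - {"dr":[0,0,0],"travel":[0,0,0],"fingers":0}

```text
t: 19.5
tcp_pos: [0.5894, 0.2999, 0.1645]
tool_rot: [0.104, 0.995, -0.0, 0.0]
force: [0.4, 0.0, 3.2]
opening: -0.0
finger_force: 1.3
```

>>> arm_command:
  motion:
    - {"dr":[0,0,0],"travel":[0,0,-0.5],"fingers":0}
    - {"dr":[0,0,0],"travel":[0,0,0],"fingers":0}
    - {"dr":[0,0,0],"travel":[0,0,0],"fingers":0}
    - {"dr":[0,0,0],"travel":[0,0,0],"fingers":0}
    - {"dr":[0,0,0],"travel":[0,0,0],"fingers":0}

```text
t: 20.0
tcp_pos: [0.5894, 0.2999, 0.1641]
tool_rot: [0.104, 0.995, -0.0, 0.0]
force: [0.0, -0.5, 4.2]
opening: 0.0
finger_force: 2.0
```

Run:
```python
from h import *
f=[];z=[]
for _ in range(2):
    s=ctrl.read_state(); f.append(s['force'][2]); z.append(s['tcp_pos'][2]); imaging.get_image('scene')
print(f,z)
```

```text
[np.float64(4.171625200879304), np.float64(4.661033843836933)] [np.float64(0.1640958942434498), np.float64(0.16408582025660082)]
```

>>> arm_command:
  motion:
    - {"dr":[0,0,0],"travel":[0,0,0],"fingers":0}
    - {"dr":[0,0,0],"travel":[0,0,0],"fingers":0}
    - {"dr":[0,0,0],"travel":[0,0,0],"fingers":0}
    - {"dr":[0,0,0],"travel":[0,0,0],"fingers":0}
    - {"dr":[0,0,0],"travel":[0,0,0],"fingers":0}

```text
t: 20.6
tcp_pos: [0.5894, 0.3, 0.1641]
tool_rot: [0.104, 0.995, 0.0, 0.0]
force: [-0.1, -0.7, 6.0]
opening: 0.002
finger_force: 2.5
```

>>> arm_command:
  motion:
    - {"dr":[0,0,0],"travel":[0,0,-1],"fingers":0}
    - {"dr":[0,0,0],"travel":[0,0,-1.5],"fingers":0}
    - {"dr":[0,0,0],"travel":[0,0,-1],"fingers":0}
    - {"dr":[0,0,0],"travel":[0,0,-1],"fingers":0}
    - {"dr":[0,0,0],"travel":[0,0,0],"fingers":0}

```text
t: 21.1
tcp_pos: [0.5894, 0.3, 0.1601]
tool_rot: [0.104, 0.995, 0.0, 0.0]
force: [-2.4, -1.8, 8.6]
opening: -0.001
finger_force: 4.7
```

>>> arm_command:
  motion:
    - {"dr":[0,0,0],"travel":[0,0,-0.6],"fingers":0}
    - {"dr":[0,0,0],"travel":[0,0,-0.4],"fingers":0}
    - {"dr":[0,0,0],"travel":[0,0,0],"fingers":0}
    - {"dr":[0,0,0],"travel":[0,0,0],"fingers":0}
    - {"dr":[0,0,0],"travel":[0,0,0],"fingers":0}

```text
t: 21.6
tcp_pos: [0.5895, 0.3, 0.1598]
tool_rot: [0.104, 0.995, 0.0, 0.0]
force: [-3.5, -0.8, 12.4]
opening: -0.001
finger_force: 6.3
```

>>> arm_command:
  motion:
    - {"dr":[0,0,0],"travel":[0,0,-0.4],"fingers":0}
    - {"dr":[0,0,0],"travel":[0,0,0],"fingers":0}
    - {"dr":[0,0,0],"travel":[0,0,10],"fingers":0}
    - {"dr":[0,0,0],"travel":[0,0,40],"fingers":0}
    - {"dr":[0,0,0],"travel":[0,0,40],"fingers":0}

```text
t: 22.1
tcp_pos: [0.5881, 0.2993, 0.2471]
tool_rot: [0.104, 0.995, -0.001, -0.002]
force: [0.9, 0.4, -0.1]
opening: -0.004
finger_force: 0.0
```

>>> arm_command:
  motion:
    - {"dr":[0,0,0],"travel":[5,-45,0],"fingers":65}
    - {"dr":[0,0,0],"travel":[5,-45,0],"fingers":65}
    - {"dr":[0,0,0],"travel":[10,-45,0],"fingers":65}
    - {"dr":[0,0,0.1],"travel":[10,-45,0],"fingers":65}
    - {"dr":[0,0,0],"travel":[10,-45,-10],"fingers":65}

```text
t: 22.6
tcp_pos: [0.6301, 0.0732, 0.2387]
tool_rot: [0.053, 0.999, -0.0, 0.001]
force: [1.2, 0.6, -0.7]
opening: 0.766
finger_force: 0.0
```

>>> arm_command:
  motion:
    - {"dr":[0,0,0],"travel":[8,-25,-40],"fingers":65}
    - {"dr":[0,0,0],"travel":[0,0,0],"fingers":65}
    - {"dr":[0,0,0],"travel":[0,0,0],"fingers":65}
    - {"dr":[0,0,0],"travel":[0,0,0],"fingers":65}
    - {"dr":[0,0,0],"travel":[0,0,0],"fingers":65}

```text
t: 23.1
tcp_pos: [0.638, 0.0512, 0.1993]
tool_rot: [0.054, 0.999, 0.0, 0.001]
force: [-0.0, -0.4, 0.5]
opening: 0.76
finger_force: 0.0
```

Run:
```python
from h import *
s=ctrl.read_state(); print(s['tcp_pos'],s['tool_rot'].round(3),s['qpos'].round(2))
for c in ['wrist','side']:
  p=shot(c,c+'6.png'); W=cloud(p)
  for n in ['boat_mid','whale_mid']:
    for o in toy(p,W,n): print(*o)
for r in nets.regions_of(p,'tray')[:1]:
    q=W[r['pixels']]; q=q[(q[:,2]>.03)&(q[:,2]<.05)]; print('tray',axis2(q))
    q=W[r['pixels']]; print('stuff in tray',axis2(q[(q[:,2]<.012)&(q[:,2]>0)]))
```

```text
[0.63796686 0.05115894 0.19932246] [0.054 0.999 0.    0.001] [-0.03  0.44  1.46  0.    1.24 -1.49]
boat_mid 0.92 [322.0, 211.0] (array([0.6371, 0.0486]), array([0.04  , 0.0845]), np.float32(-5.8)) [152. 107.  75.] 0.054
boat_mid 0.86 [367.0, 248.0] (array([0.6351, 0.0462]), array([0.0401, 0.0867]), np.float32(-4.1)) [167. 130.  96.] 0.055
boat_mid 0.83 [293.0, 355.0] (array([ 0.3117, -0.1373]), array([0.0405, 0.0854]), np.float32(1.2)) [ 77. 104.  93.] 0.053
boat_mid 0.41 [295.0, 166.0] (array([0.6136, 0.2771]), array([0.0933, 0.1106]), np.float32(-3.6)) [92. 83. 76.] 0.169
whale_mid 0.9 [398.0, 271.0] (array([ 0.6329, -0.0701]), array([0.0372, 0.088 ]), np.float32(-12.2)) [110.  83.  53.] 0.037
whale_mid 0.59 [286.0, 273.0] (array([0.4383, 0.087 ]), array([0.0381, 0.0893]), np.float32(53.3)) [199. 138. 145.] 0.034
whale_mid 0.58 [293.0, 439.0] (array([ 0.2113, -0.2812]), array([0.0383, 0.0869]), np.float32(-10.7)) [211. 150. 160.] 0.035
tray (array([ 0.5388, -0.4002]), array([0.2056, 0.2423]), np.float32(84.3))
stuff in tray (array([ 0.5594, -0.3871]), array([0.2439, 0.2728]), np.float32(84.5))
```

>>> arm_command:
  motion:
    - {"dr":[0,0,0],"travel":[0,-2.5,-50],"fingers":65}
    - {"dr":[0,0,0],"travel":[0,0,-50],"fingers":65}
    - {"dr":[0,0,0],"travel":[0,0,-50],"fingers":65}
    - {"dr":[0,0,0],"travel":[0,0,-28],"fingers":65}
    - {"dr":[0,0,0],"travel":[0,0,-9],"fingers":65}

```text
t: 23.95
tcp_pos: [0.6344, 0.0475, 0.0075]
tool_rot: [0.054, 0.999, -0.0, -0.003]
force: [-0.5, -0.2, -0.2]
opening: 0.764
finger_force: 0.0
```

>>> arm_command:
  motion:
    - {"dr":[0,0,0],"travel":[0,0,0],"fingers":65}
    - {"dr":[0,0,0],"travel":[0,0,0],"fingers":25}
    - {"dr":[0,0,0],"travel":[0,0,0],"fingers":25}
    - {"dr":[0,0,0],"travel":[0,0,0],"fingers":25}
    - {"dr":[0,0,0],"travel":[0,0,0],"fingers":25}

```text
t: 24.45
tcp_pos: [0.6394, 0.0474, 0.0136]
tool_rot: [0.054, 0.999, 0.0, 0.002]
force: [0.3, -0.1, 7.1]
opening: 0.457
finger_force: 42.3
```

>>> arm_command:
  motion:
    - {"dr":[0,0,0],"travel":[0,0,40],"fingers":25}
    - {"dr":[0,0,0],"travel":[0,0,40],"fingers":25}
    - {"dr":[0,0,0],"travel":[0,0,30],"fingers":25}
    - {"dr":[0,0,0],"travel":[0,0,0],"fingers":25}
    - {"dr":[0,0,0],"travel":[0,0,0],"fingers":25}

```text
t: 24.95
tcp_pos: [0.6379, 0.0474, 0.1225]
tool_rot: [0.054, 0.999, -0.0, 0.001]
force: [-0.7, 0.2, -0.6]
opening: 0.453
finger_force: 41.5
```

Δ to (.547,-.343) = (-91,-390).

>>> arm_command:
  motion:
    - {"dr":[0,0,0],"travel":[-9,-40,0],"fingers":25}
    - {"dr":[0,0,0],"travel":[-9,-40,0],"fingers":25}
    - {"dr":[0,0,0],"travel":[-9,-40,0],"fingers":25}
    - {"dr":[0,0,0],"travel":[-9,-40,0],"fingers":25}
    - {"dr":[0,0,0],"travel":[-9,-40,0],"fingers":25}

```text
t: 25.45
tcp_pos: [0.5904, -0.1535, 0.1193]
tool_rot: [0.054, 0.999, 0.0, -0.002]
force: [0.6, -0.4, -0.9]
opening: 0.458
finger_force: 41.4
```

>>> arm_command:
  motion:
    - {"dr":[0,0,0],"travel":[-9,-40,0],"fingers":25}
    - {"dr":[0,0,0],"travel":[-9,-40,0],"fingers":25}
    - {"dr":[0,0,0],"travel":[-9,-40,0],"fingers":25}
    - {"dr":[0,0,0],"travel":[-9,-40,0],"fingers":25}
    - {"dr":[0,0,0],"travel":[-10,-30,0],"fingers":25}

```text
t: 25.95
tcp_pos: [0.5448, -0.3444, 0.1193]
tool_rot: [0.055, 0.998, 0.0, -0.001]
force: [-0.0, -0.3, -0.9]
opening: 0.457
finger_force: 41.4
```

>>> arm_command:
  motion:
    - {"dr":[0,0,0],"travel":[0,0,-30],"fingers":25}
    - {"dr":[0,0,0],"travel":[0,0,-30],"fingers":25}
    - {"dr":[0,0,0],"travel":[0,0,-30],"fingers":25}
    - {"dr":[0,0,0],"travel":[0,0,-8],"fingers":25}
    - {"dr":[0,0,0],"travel":[0,0,0],"fingers":25}

```text
t: 26.45
tcp_pos: [0.5445, -0.3411, 0.0207]
tool_rot: [0.054, 0.999, 0.001, -0.002]
force: [-0.3, -0.4, 0.5]
opening: 0.459
finger_force: 41.4
```

>>> arm_command:
  motion:
    - {"dr":[0,0,0],"travel":[0,0,-3.5],"fingers":25}
    - {"dr":[0,0,0],"travel":[0,0,0],"fingers":55}
    - {"dr":[0,0,0],"travel":[0,0,0],"fingers":55}
    - {"dr":[0,0,0],"travel":[0,0,15],"fingers":55}
    - {"dr":[0,0,0],"travel":[0,0,40],"fingers":55}

```text
t: 26.95
tcp_pos: [0.5442, -0.3409, 0.0734]
tool_rot: [0.054, 0.999, 0.002, -0.003]
force: [0.8, -0.5, -0.3]
opening: 0.647
finger_force: 0.0
```

>>> arm_command:
  motion:
    - {"dr":[0,0,0],"travel":[0,0,50],"fingers":65}
    - {"dr":[0,0,0],"travel":[12,40,50],"fingers":65}
    - {"dr":[0,0,-0.12],"travel":[13,45,20],"fingers":65}
    - {"dr":[0,0,0],"travel":[13,45,0],"fingers":65}
    - {"dr":[0,0,0],"travel":[13,45,0],"fingers":65}

```text
t: 27.45
tcp_pos: [0.5956, -0.1767, 0.1862]
tool_rot: [0.115, 0.993, -0.001, 0.002]
force: [1.5, -0.4, -0.3]
opening: 0.763
finger_force: 0.0
```

>>> arm_command:
  motion:
    - {"dr":[0,0,0],"travel":[13,45,0],"fingers":65}
    - {"dr":[0,0,0],"travel":[13,45,0],"fingers":65}
    - {"dr":[0,0,0],"travel":[3,12,0],"fingers":65}
    - {"dr":[0,0,0],"travel":[0,0,0],"fingers":65}
    - {"dr":[0,0,0],"travel":[0,0,0],"fingers":65}

```text
t: 27.95
tcp_pos: [0.6233, -0.0766, 0.1836]
tool_rot: [0.114, 0.993, -0.001, 0.0]
force: [-0.5, -0.0, 0.3]
opening: 0.759
finger_force: 0.0
```

Run:
```python
from h import *
s=ctrl.read_state(); print(s['tcp_pos'],s['tool_rot'].round(3),s['qpos'].round(2))
for c in ['wrist','side']:
  p=shot(c,c+'7.png'); W=cloud(p)
  for n in ['boat_mid','whale_mid']:
    for o in toy(p,W,n): print(*o)
```

```text
[ 0.62328941 -0.07657876  0.18359301] [ 0.114  0.993 -0.001  0.   ] [-0.23  0.44  1.5  -0.    1.2  -1.57]
boat_mid 0.7 [13.0, 218.0] (array([ 0.5503, -0.3249]), array([0.0186, 0.085 ]), np.float32(-18.8)) [61. 45. 29.] 0.031
boat_mid 0.61 [153.0, 463.0] (array([ 0.7652, -0.2375]), array([0.0337, 0.0648]), np.float32(74.2)) [94. 92. 84.] 0.101
boat_mid 0.49 [339.0, 222.0] (array([ 0.6355, -0.0671]), array([0.0381, 0.0863]), np.float32(-11.4)) [81. 51. 29.] 0.037
whale_mid 0.82 [340.0, 224.0] (array([ 0.6353, -0.067 ]), array([0.0379, 0.0859]), np.float32(-11.4)) [81. 50. 29.] 0.037
boat_mid 0.9 [293.0, 356.0] (array([ 0.3117, -0.1373]), array([0.0421, 0.085 ]), np.float32(1.8)) [ 78. 104.  93.] 0.052
boat_mid 0.62 [478.0, 362.0] (array([ 0.5448, -0.3441]), array([0.0407, 0.0873]), np.float32(-4.3)) [144. 111.  81.] 0.057
whale_mid 0.77 [294.0, 442.0] (array([ 0.2111, -0.2816]), array([0.0384, 0.0871]), np.float32(-12.2)) [212. 150. 161.] 0.035
whale_mid 0.72 [288.0, 272.0] (array([0.4391, 0.085 ]), array([0.0351, 0.0871]), np.float32(52.7)) [202. 140. 149.] 0.035
whale_mid 0.6 [398.0, 267.0] (array([ 0.6336, -0.0679]), array([0.0393, 0.0889]), np.float32(-10.2)) [111.  84.  53.] 0.038
whale_mid 0.57 [349.0, 388.0] (array([ 0.3344, -0.2629]), array([0.0521, 0.0535]), np.float32(11.6)) [172. 133.  81.] 0.065
```

>>> arm_command:
  motion:
    - {"dr":[0,0,0],"travel":[0,12,-40],"fingers":65}
    - {"dr":[0,0,0],"travel":[0,0,-50],"fingers":65}
    - {"dr":[0,0,0],"travel":[0,0,-45],"fingers":65}
    - {"dr":[0,0,0],"travel":[0,0,-28],"fingers":65}
    - {"dr":[0,0,0],"travel":[0,0,-7],"fingers":65}

```text
t: 28.75
tcp_pos: [0.6202, -0.0637, 0.0089]
tool_rot: [0.115, 0.993, 0.0, -0.003]
force: [-0.8, -0.1, 0.3]
opening: 0.761
finger_force: 0.0
```

>>> arm_command:
  motion:
    - {"dr":[0,0,0],"travel":[0,0,0],"fingers":65}
    - {"dr":[0,0,0],"travel":[0,0,0],"fingers":25}
    - {"dr":[0,0,0],"travel":[0,0,0],"fingers":25}
    - {"dr":[0,0,0],"travel":[0,0,0],"fingers":25}
    - {"dr":[0,0,0],"travel":[0,0,0],"fingers":25}

```text
t: 29.25
tcp_pos: [0.6253, -0.0642, 0.015]
tool_rot: [0.114, 0.993, -0.0, 0.002]
force: [0.2, -0.3, 6.8]
opening: 0.437
finger_force: 41.3
```

>>> arm_command:
  motion:
    - {"dr":[0,0,0],"travel":[0,0,40],"fingers":25}
    - {"dr":[0,0,0],"travel":[0,0,40],"fingers":25}
    - {"dr":[0,0,0],"travel":[0,0,30],"fingers":25}
    - {"dr":[0,0,0],"travel":[0,0,0],"fingers":25}
    - {"dr":[0,0,0],"travel":[0,0,0],"fingers":25}

```text
t: 29.75
tcp_pos: [0.6239, -0.0638, 0.124]
tool_rot: [0.114, 0.993, -0.0, 0.001]
force: [-0.3, -0.1, -1.2]
opening: 0.433
finger_force: 40.6
```

>>> arm_command:
  motion:
    - {"dr":[0,0,0],"travel":[-10,-40,0],"fingers":25}
    - {"dr":[0,0,0.06],"travel":[-10,-40,0],"fingers":25}
    - {"dr":[0,0,0.06],"travel":[-10,-40,0],"fingers":25}
    - {"dr":[0,0,0],"travel":[-10,-40,0],"fingers":25}
    - {"dr":[0,0,0],"travel":[-10,-40,0],"fingers":25}

```text
t: 30.25
tcp_pos: [0.5714, -0.2644, 0.1207]
tool_rot: [0.054, 0.999, 0.001, -0.002]
force: [0.2, -0.2, -1.1]
opening: 0.435
finger_force: 40.5
```

>>> arm_command:
  motion:
    - {"dr":[0,0,0],"travel":[-10,-40,0],"fingers":25}
    - {"dr":[0,0,0],"travel":[-10,-40,0],"fingers":25}
    - {"dr":[0,0,0],"travel":[-10,-40,0],"fingers":25}
    - {"dr":[0,0,0],"travel":[-10,-40,0],"fingers":25}
    - {"dr":[0,0,0],"travel":[-9,-31,0],"fingers":25}

```text
t: 30.75
tcp_pos: [0.5226, -0.4563, 0.1205]
tool_rot: [0.055, 0.998, 0.001, -0.001]
force: [0.1, -0.7, -1.2]
opening: 0.439
finger_force: 40.6
```

>>> arm_command:
  motion:
    - {"dr":[0,0,0],"travel":[0,0,-30],"fingers":25}
    - {"dr":[0,0,0],"travel":[0,0,-30],"fingers":25}
    - {"dr":[0,0,0],"travel":[0,0,-30],"fingers":25}
    - {"dr":[0,0,0],"travel":[0,0,-8],"fingers":25}
    - {"dr":[0,0,0],"travel":[0,0,0],"fingers":25}

```text
t: 31.25
tcp_pos: [0.5226, -0.4529, 0.0219]
tool_rot: [0.054, 0.999, 0.002, -0.002]
force: [0.4, -0.4, -0.3]
opening: 0.436
finger_force: 40.6
```

>>> arm_command:
  motion:
    - {"dr":[0,0,0],"travel":[0,0,-3.5],"fingers":25}
    - {"dr":[0,0,0],"travel":[0,0,0],"fingers":55}
    - {"dr":[0,0,0],"travel":[0,0,0],"fingers":55}
    - {"dr":[0,0,0],"travel":[0,0,15],"fingers":55}
    - {"dr":[0,0,0],"travel":[0,0,40],"fingers":55}

```text
t: 31.75
tcp_pos: [0.5224, -0.4526, 0.0745]
tool_rot: [0.054, 0.999, 0.002, -0.002]
force: [-1.0, 0.4, -1.0]
opening: 0.646
finger_force: 0.0
```

>>> arm_command:
  motion:
    - {"dr":[0,0,0],"travel":[0,0,50],"fingers":55}
    - {"dr":[0,0,0],"travel":[0,15,45],"fingers":55}
    - {"dr":[0,0,0],"travel":[-8,40,20],"fingers":55}
    - {"dr":[0,0,0],"travel":[-8,40,0],"fingers":55}
    - {"dr":[0,0,0],"travel":[-8,40,0],"fingers":55}

```text
t: 32.25
tcp_pos: [0.5008, -0.3192, 0.1944]
tool_rot: [0.055, 0.999, -0.001, 0.002]
force: [-0.2, 0.6, 0.4]
opening: 0.643
finger_force: 0.0
```

>>> arm_command:
  motion:
    - {"dr":[0,0,0],"travel":[-8,40,0],"fingers":55}
    - {"dr":[0,0,0],"travel":[-8,40,0],"fingers":55}
    - {"dr":[0,0,0],"travel":[-8,40,0],"fingers":55}
    - {"dr":[0,0,0],"travel":[-8,40,0],"fingers":55}
    - {"dr":[0,0,0],"travel":[-8,40,0],"fingers":55}

```text
t: 32.75
tcp_pos: [0.4602, -0.1184, 0.193]
tool_rot: [0.055, 0.999, -0.0, 0.001]
force: [0.9, 0.2, 0.1]
opening: 0.647
finger_force: 0.0
```

>>> arm_command:
  motion:
    - {"dr":[0,0,0],"travel":[-8,40,0],"fingers":55}
    - {"dr":[0,0,0],"travel":[-8,40,0],"fingers":55}
    - {"dr":[0,0,0],"travel":[-8,40,0],"fingers":55}
    - {"dr":[0,0,0],"travel":[-8,40,0],"fingers":55}
    - {"dr":[0,0,0],"travel":[-8,40,0],"fingers":55}

```text
t: 33.25
tcp_pos: [0.4203, 0.0818, 0.1929]
tool_rot: [0.054, 0.999, 0.0, 0.002]
force: [0.8, -0.3, 0.4]
opening: 0.643
finger_force: 0.0
```

>>> arm_command:
  motion:
    - {"dr":[0,0,0],"travel":[-8,40,0],"fingers":55}
    - {"dr":[0,0,0],"travel":[-8,40,0],"fingers":55}
    - {"dr":[0,0,0],"travel":[-8,40,0],"fingers":55}
    - {"dr":[0,0,0],"travel":[-8,40,0],"fingers":55}
    - {"dr":[0,0,0],"travel":[0,40,0],"fingers":55}

```text
t: 33.75
tcp_pos: [0.3872, 0.282, 0.1929]
tool_rot: [0.054, 0.999, 0.0, 0.001]
force: [1.2, -0.5, -0.8]
opening: 0.641
finger_force: 0.0
```

Run:
```python
from h import *
s=ctrl.read_state(); print(s['tcp_pos'],s['tool_rot'].round(3),s['qpos'].round(2))
p=shot('wrist'); W=cloud(p)
m=(W[...,2]>.068)&(W[...,2]<.08)&(abs(W[...,0]-.4)<.05)&(abs(W[...,1]-.29)<.05)
q=W[m]; print('post',len(q),q.mean(0) if len(q) else '')
p=shot('side','side8.png'); W=cloud(p)
for n in ['boat_mid','whale_mid']:
    for o in toy(p,W,n): print(*o)
```

```text
[0.38720917 0.28197163 0.19290204] [0.054 0.999 0.    0.001] [ 0.49  0.23  1.81 -0.    1.1  -0.98]
post 515 [0.38255427 0.29038673 0.07283902]
boat_mid 0.8 [477.0, 360.0] (array([ 0.5442, -0.3432]), array([0.0408, 0.0868]), np.float32(-6.9)) [181. 141. 106.] 0.058
boat_mid 0.61 [297.0, 356.0] (array([ 0.311 , -0.1383]), array([0.04  , 0.0859]), np.float32(3.5)) [ 81. 112. 100.] 0.052
whale_mid 0.92 [293.0, 439.0] (array([ 0.2113, -0.281 ]), array([0.0387, 0.0867]), np.float32(-11.1)) [207. 146. 157.] 0.036
whale_mid 0.83 [527.0, 402.0] (array([ 0.5339, -0.4562]), array([0.0383, 0.0881]), np.float32(-4.3)) [153. 121.  84.] 0.042
whale_mid 0.83 [286.0, 274.0] (array([0.4386, 0.0864]), array([0.0379, 0.0886]), np.float32(52.3)) [187. 127. 134.] 0.035
whale_mid 0.4 [349.0, 388.0] (array([ 0.3342, -0.2631]), array([0.0521, 0.0527]), np.float32(11.5)) [135.  99.  58.] 0.064
```

View pics/side8.png

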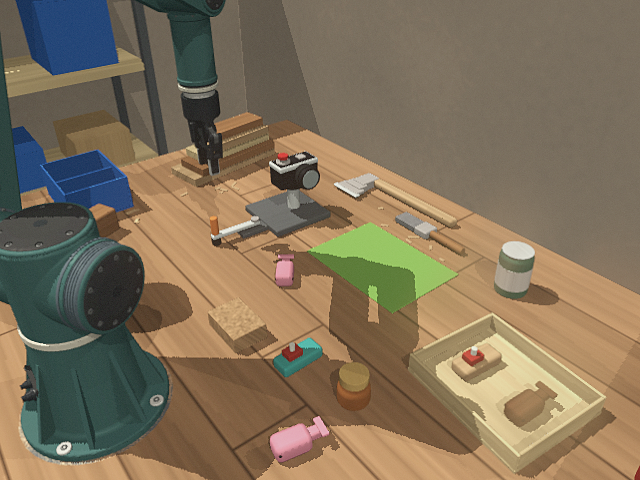

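The side view shows boat (475,358) and whale (527,402) in the tray, with the leg still out. Next I fold it.

>>> arm_command:
  motion:
    - {"dr":[0,0,0.05],"travel":[-5,8.5,-30],"fingers":60}
    - {"dr":[0,0,0],"travel":[0,0,-50],"fingers":60}
    - {"dr":[0,0,0],"travel":[0,0,-50],"fingers":60}
    - {"dr":[0,0,0],"travel":[0,0,-23],"fingers":60}
    - {"dr":[0,0,0],"travel":[0,0,0],"fingers":24}

```text
t: 34.45
tcp_pos: [0.3812, 0.286, 0.036]
tool_rot: [0.03, 1.0, -0.002, -0.003]
force: [-0.8, 0.1, -0.4]
opening: 0.552
finger_force: 0.0
```

>>> arm_command:
  motion:
    - {"dr":[0,0,0],"travel":[0,0,0],"fingers":24}
    - {"dr":[0,0,0],"travel":[0,0,0],"fingers":24}
    - {"dr":[0,0,0],"travel":[0,0,0],"fingers":24}
    - {"dr":[0,0,0],"travel":[0,0,0],"fingers":24}
    - {"dr":[0,0,0],"travel":[0,0,0],"fingers":24}

```text
t: 34.95
tcp_pos: [0.3838, 0.2891, 0.039]
tool_rot: [0.029, 1.0, 0.0, 0.001]
force: [0.4, 1.1, -0.2]
opening: 0.281
finger_force: 0.0
```

Run:
```python
from h import *
a=np.radians(176.4-7*np.arange(14)); P=105*np.c_[np.cos(a),np.sin(a)]
print(np.diff(P,axis=0).round(1).tolist())
s=ctrl.read_state();print(s['tcp_pos'],s['opening'],s['force'])
```

```text
[[1.6, 12.7], [3.1, 12.4], [4.6, 12.0], [6.0, 11.3], [7.4, 10.5], [8.6, 9.5], [9.7, 8.4], [10.6, 7.2], [11.4, 5.8], [12.1, 4.4], [12.5, 2.9], [12.8, 1.3], [12.8, -0.2]]
[0.3838231  0.28909462 0.0389972 ] 0.28146873347918605 [ 0.37167775  1.0984241  -0.23768133]
```

>>> arm_command:
  motion:
    - {"dr":[0,0,-0.122],"travel":[1.6,12.7,0],"fingers":24}
    - {"dr":[0,0,-0.122],"travel":[3.1,12.4,0],"fingers":24}
    - {"dr":[0,0,-0.122],"travel":[4.6,12,0],"fingers":24}
    - {"dr":[0,0,-0.122],"travel":[6,11.3,0],"fingers":24}
    - {"dr":[0,0,-0.122],"travel":[7.4,10.5,0],"fingers":24}

```text
t: 35.45
tcp_pos: [0.4055, 0.348, 0.0383]
tool_rot: [0.33, 0.944, -0.0, -0.0]
force: [-0.0, -1.0, -0.9]
opening: 0.278
finger_force: 0.3
```

>>> arm_command:
  motion:
    - {"dr":[0,0,-0.122],"travel":[8.6,9.5,0],"fingers":24}
    - {"dr":[0,0,-0.122],"travel":[9.7,8.4,0],"fingers":24}
    - {"dr":[0,0,-0.122],"travel":[10.6,7.2,0],"fingers":24}
    - {"dr":[0,0,-0.122],"travel":[11.4,5.8,0],"fingers":24}
    - {"dr":[0,0,-0.122],"travel":[12.1,4.4,0],"fingers":24}

```text
t: 35.95
tcp_pos: [0.4582, 0.3834, 0.0382]
tool_rot: [0.598, 0.801, -0.0, -0.0]
force: [-0.3, 0.3, 0.2]
opening: 0.283
finger_force: 0.3
```

>>> arm_command:
  motion:
    - {"dr":[0,0,-0.122],"travel":[12.5,2.9,0],"fingers":24}
    - {"dr":[0,0,-0.08],"travel":[10,1,0],"fingers":24}
    - {"dr":[0,0,0],"travel":[4,0,0],"fingers":24}
    - {"dr":[0,0,0],"travel":[0,0,0],"fingers":24}
    - {"dr":[0,0,0],"travel":[0,0,0],"fingers":24}

```text
t: 36.45
tcp_pos: [0.4843, 0.3866, 0.0381]
tool_rot: [0.674, 0.739, -0.0, -0.0]
force: [-0.4, -0.4, -0.1]
opening: 0.275
finger_force: 0.0
```

>>> arm_command:
  motion:
    - {"dr":[0,0,-0.05],"travel":[4,0,0],"fingers":24}
    - {"dr":[0,0,0],"travel":[3,0,0],"fingers":24}
    - {"dr":[0,0,0],"travel":[2,0,0],"fingers":24}
    - {"dr":[0,0,0],"travel":[0,0,0],"fingers":24}
    - {"dr":[0,0,0],"travel":[0,0,0],"fingers":24}

```text
t: 36.95
tcp_pos: [0.4938, 0.3868, 0.0382]
tool_rot: [0.693, 0.721, -0.0, -0.0]
force: [0.9, 0.6, -0.3]
opening: 0.278
finger_force: 0.0
```

>>> arm_command:
  motion:
    - {"dr":[0,0,0],"travel":[1,0,0],"fingers":24}
    - {"dr":[0,0,0],"travel":[1,0,0],"fingers":24}
    - {"dr":[0,0,0],"travel":[0,0,0],"fingers":24}
    - {"dr":[0,0,0],"travel":[0,0,0],"fingers":24}
    - {"dr":[0,0,0],"travel":[0,0,0],"fingers":24}

```text
t: 37.45
tcp_pos: [0.496, 0.3869, 0.0382]
tool_rot: [0.693, 0.721, 0.0, -0.0]
force: [-0.2, -0.4, -0.2]
opening: 0.278
finger_force: 0.0
```

>>> arm_command:
  motion:
    - {"dr":[0,0,0],"travel":[1,0,0],"fingers":24}
    - {"dr":[0,0,0],"travel":[1,0,0],"fingers":24}
    - {"dr":[0,0,0],"travel":[0,0,0],"fingers":24}
    - {"dr":[0,0,0],"travel":[0,0,0],"fingers":24}
    - {"dr":[0,0,0],"travel":[0,0,0],"fingers":24}

```text
t: 37.95
tcp_pos: [0.4967, 0.3869, 0.038]
tool_rot: [0.693, 0.721, -0.001, -0.001]
force: [-5.1, 0.6, 3.1]
opening: 0.284
finger_force: 2.5
```

>>> arm_command:
  motion:
    - {"dr":[0,0,0],"travel":[0.5,0,0],"fingers":24}
    - {"dr":[0,0,0],"travel":[0.5,0,0],"fingers":24}
    - {"dr":[0,0,0],"travel":[0,0,0],"fingers":24}
    - {"dr":[0,0,0],"travel":[0,0,0],"fingers":24}
    - {"dr":[0,0,0],"travel":[0,0,0],"fingers":24}

```text
t: 38.45
tcp_pos: [0.4968, 0.3869, 0.038]
tool_rot: [0.693, 0.721, -0.001, -0.001]
force: [-7.4, 1.9, 5.3]
opening: 0.28
finger_force: 3.7
```

The leg meets its folded stop. I'll centre on the post, release and lift away.

>>> arm_command:
  motion:
    - {"dr":[0,0,0],"travel":[-4,0,0],"fingers":24}
    - {"dr":[0,0,0],"travel":[0,0,0],"fingers":45}
    - {"dr":[0,0,0],"travel":[0,0,0],"fingers":45}
    - {"dr":[0,0,0],"travel":[0,0,30],"fingers":45}
    - {"dr":[0,0,0],"travel":[0,0,40],"fingers":45}

```text
t: 38.95
tcp_pos: [0.4939, 0.3857, 0.1067]
tool_rot: [0.693, 0.721, -0.002, -0.0]
force: [0.5, 0.3, -0.0]
opening: 0.526
finger_force: 0.0
```

>>> arm_command:
  motion:
    - {"dr":[0,0,0],"travel":[0,0,50],"fingers":45}
    - {"dr":[0,0,0],"travel":[-20,-20,50],"fingers":45}
    - {"dr":[0,0,0],"travel":[-30,-30,30],"fingers":45}
    - {"dr":[0,0,0],"travel":[0,-30,0],"fingers":45}
    - {"dr":[0,0,0],"travel":[0,0,0],"fingers":45}

```text
t: 39.45
tcp_pos: [0.4486, 0.308, 0.2321]
tool_rot: [0.693, 0.721, 0.001, 0.001]
force: [-0.1, 0.6, 0.3]
opening: 0.528
finger_force: 0.0
```

Run:
```python
from h import *
s=ctrl.read_state(); print(s['tcp_pos'],s['force'])
p=shot('wrist','w9.png'); W=cloud(p)
q=W[(W[...,2]>.068)&(W[...,2]<.08)&(abs(W[...,0]-.48)<.03)&(abs(W[...,1]-.388)<.03)]; print('post',len(q),q.mean(0))
b=(W[...,2]>.014)&(W[...,2]<.022)&(abs(W[...,0]-.59)<.1)&(W[...,0]>.51)&(W[...,1]>.22)&(W[...,1]<.41)
print('base',cv2.minAreaRect(W[b][:,:2].astype('f4')))
shot('scene','scene9.png')
```

```text
[0.44862993 0.30804877 0.23213292] [-0.10459251  0.5530129   0.28868077]
post 495 [0.49164618 0.38910095 0.07283346]
base ((0.5924659967422485, 0.3007497191429138), (0.15958932042121887, 0.16173821687698364), 87.22740173339844)
```

View pics/scene9.png

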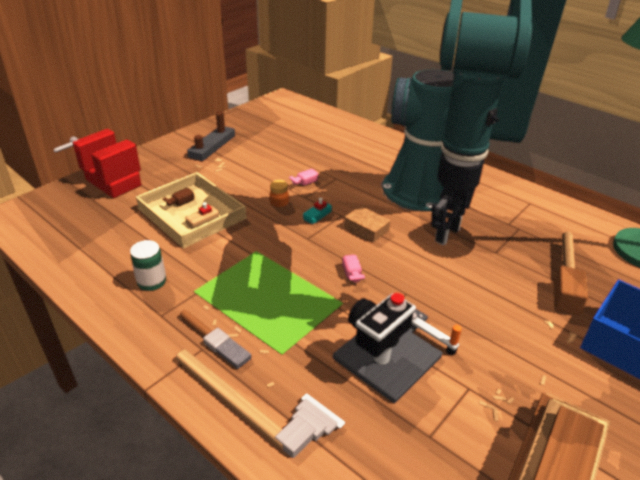

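The scene shows boat (205,212) and whale (180,198) in the tray. The leg is folded, with its post at (456,335). The post was measured at (.492,.389), as expected for 0 rad. I'm signing off.

```bash
python3 -c "
from workcell import sign_off
print(sign_off())"
```

```text
the job is handed in; nothing more can be done
None
```

I handed the job in at about 39 s: the leg was swung out, and both toys found (boat and dark whale) went on the mat. The shutter was held half-pressed for about a second and then fully pressed (about 12 N at the last reading), both toys are now in the tray, and the leg is folded back against its stop.

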